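# Stow the filter cube and latch the carrier gate

### The job

Push the filter cube that stands on the apron of the small cube carrier in until it stands upright against the back wall of the bay. Then swing the blue gate shut with the latch bar held up over its keeper (pressing the red thumb pad raises it), and let the bar drop fully into the keeper's notch. Leave the other cube in its place and the things round the carrier where they are.

Things in the scene. Friction and masses are not known exactly. Their poses are not given: they have to be found in the camera images.
- dock: Fixed cube carrier: dark base plate 160x212 mm, top at z=8 mm, with an open-topped aluminium bay, walls 45 mm high. Origin on the desk, middle of the shut gate's line; x into the bay, y left, z up. Inner faces: back wall x=+77 mm, side walls y=+71 and -71 mm; the front (x=0) is closed by the gate only. The plate goes on as an apron to x=-75 mm.
- filter_cube_centre (a point): Centre (17 mm over its underside) of the loose cube to stow: black, 34x34x35 mm, about 65 g, green disc on a side, red disc on top, standing on the apron in front of the bay. Home when against the back wall: centre at about x=+60 mm in the carrier's frame.
- stored_cube_centre (a point): Centre of the second filter cube (same size, blue disc on a side, green disc on top), loose, already at the back of the bay in its left part (carrier y about +45 mm); it stays there.
- gate_hinge (a point): On the gate's upright hinge axis, 41 mm over the desk, at carrier x=0, y=+83 mm. Turns with the gate: -y runs along the gate to its free edge, -x out of its outer face (to the robot when shut). The gate is a blue plate, 4 mm to either side of the axis, 11 to 157 mm from the axis, 11 to 71 mm over the desk.
- gate (a joint): Gate angle, rad: 0 shut at its stop, larger as the free edge swings out to the robot's side and to the left (clockwise from above). Stays where left (light friction). With the latch bar down, its nose strikes the keeper's front at about 0.11 and the gate will not shut.
- latch (a joint): Lift angle of the steel latch bar, rad: 0 down (level; falls there by itself), at most 0.6. Bar 140x12x6 mm, a see-saw on a pin on the gate's outer face, 118 mm from the hinge axis, 48 mm over the desk. Its nose sticks out past the gate's free edge; pressing its tail down (about 1 N) lifts the nose. It clears the keeper at 0.25 and more.
- thumb_pad (a point): Middle of the top of the red pad on the bar's tail: 58 mm over the desk when down, 68 mm from the hinge axis, 21 mm out from the gate's middle plane. Pad 26 mm along the gate, 28 mm out. The gate stands 13 mm higher behind it, so a fingertip can press it and push the gate at once. A flat tip pressed 11 to 14 mm down lifts the bar 0.25 to 0.4 rad.
- latch_nose (a point): Underside of the latch bar near its nose, where it comes to lie in the notch (179 mm from the hinge axis).
- keeper_notch (a point): Middle of the notch floor in the fixed steel keeper, carrier x=-9, y=-96 mm, 40 mm over the desk. Notch 13 mm wide; front tooth 10 mm thick, top 52 mm over the desk (10 mm above the lowered bar's underside); rear horn to 62 mm. The bar lies in the notch when gate and latch both read 0.
- coverslip_box: A small blue and white box, 30 x 30 x 23 mm, loose on the desk left of the carrier; a bystander. Origin under its centre.
- slide_carton: A small carton, 30 x 80 x 21 mm, loose on the desk right of the carrier; a bystander. Origin under its centre.
- objective_case: A round canister with black cap, 42 mm across, 52 mm high, loose on the desk to the right in front; a bystander. Origin under its centre.
Things that resemble listed ones, but are neither listed nor needed, are in the scene too. What is shaped like the part that bears filter_cube_centre but orange or purple is not meant.

How it is judged (in metres and radians):
On the way, in this order (a step that is already met when the one before it is completed fails the run):
1. the filter cube stands upright at the back of the bay (x of filter_cube_centre in the frame of dock above 0.052 m and angle between filter_cube_centre's own z axis and vertical below 0.15 rad), for 0.2 s.
2. the latch bar is held up over its keeper with the gate nearly shut (value of joint gate below 0.08 rad and value of joint latch above 0.1 rad), for 0.05 s.
3. the gate is shut and the bar has dropped into the notch (value of joint gate below 0.03 rad and value of joint latch below 0.05 rad), for 0.2 s.
At the end, for the whole second after the job is handed in: Gate shut (within 0.03 rad), latch bar down in the notch (within 0.05 rad, under 6 mm over its floor); the filter cube upright on the bay floor, at rest, within 8 mm of the back wall; the stored cube upright and within 20 mm of its place (all of step 1 and all of step 3 and z of latch_nose in the frame of keeper_notch below 0.006 m and z of filter_cube_centre in the frame of dock below 0.032 m and distance of stored_cube_centre from where it was at the start of the episode below 0.02 m and angle between stored_cube_centre's own z axis and vertical below 0.15 rad and linear speed of filter_cube below 0.02 m/s); the robot touches nothing.
It fails at once if the coverslip box, the slide carton or the objective case is shifted by more than 20 mm (distance of any of coverslip_box, slide_carton, objective_case from where it was at the start of the episode above 0.02 m).
It fails at once if a filter cube is knocked over (angle between any of filter_cube_centre, stored_cube_centre's own z axis and vertical above 0.7 rad).
It also fails if it takes over 45 s, if anything falls off the work surface, if the arm or the gripper's body presses on something with over 40 N, if the wrist force passes 120 N, or if a joint passes its speed limit or range.

### The arm

A 6-joint arm with a two-finger parallel gripper is mounted at the origin on a cart in front of the work surface, level with it; the furniture and walls round the work are solid. World frame = base frame: x ahead of the robot, y to its left, z up, the work surface at z = 0. Lengths are in m, angles in degrees, forces in N, time in s.
With the tool pointing down it reaches from about 0.275 to 0.975 m from the base axis. Payload 8.4 kg.
Tool frame: the origin (TCP) lies on the mounting face of the last link; the fingertips stand 190 mm ahead of it and the grasp point (between the pads) lies 171 mm ahead of it; z points along the fingers, y is the line along which they close (so a half turn about z gives the same grasp; the last joint's range is limited). The gripper opens to 92 mm and grips with 3 to 60 N. Pads are 20 mm wide; open, the fingers measure 128 mm over their backs; the gripper's body (75 mm by 189 mm) begins 69 mm behind the grasp point.
Start: joints at [74.347, 20.225, 93.587, -0, 66.188, -0.138], TCP at [0.167, 0.602, 0.405] pointing down, gripper open.
Joint ranges: [-150.9, 150.9], [-52.94, 120.26], [3.33, 152.33], [-74.26, 254.26], [0, 154.13], [-172.89, 172.89]. Speed limits (degrees/s): [127.2, 127.2, 159.86, 180, 180, 180].

### API

Orientations are given as a 3x3 rotation matrix whose columns are the frame's x, y, z axes.
In Python, from plant import env, grab_frame, job_done, silhouettes, spot_point gives the robot as it stands.
- The arm moves only by the shell command python3 -m jog 'ROWS' [FORCE]. ROWS is JSON, a list of rows, each a list of 3 entries, a list of its own where there are three numbers: the shift along the world's x, y, z in m, then the turn about the world's z in degrees, then the finger opening in m, from 0 to 0.0919. In form: [[[tx, ty, tz], yaw, gripper], ...]. A call has 1 to 12 rows; each row shifts and turns the commanded pose from where the row before left it; what a row does not reach is not made up. A row lasts 1/12 s, in which the tool goes at most 41.7 mm and 7.16 degrees, less where a joint would pass 70% of its speed; a pose out of reach is approached as far as the arm can. A call is refused whole if a number of a shift passes 0.0417 or a number of a turn 7.16, either way. A call with a gripper value outside its range is refused whole. The fingers move at their own pace and stop on an object; FORCE is the grip in N (left out, the last holds). Time passes only in rows, so rows that do not move let the fingers close. It gives the time, the measured TCP pose, the force, the opening and the grip force at its end, in the units of the state.
- env.get_obs(): the state, without advancing time (a new reading comes with each control period).
- grab_frame(name): name is "scene" or "top" or "wrist"; returns a dict with "img" (384x512x3 uint8, red, green, blue), "intrinsics" (3x3 intrinsics, pixels), "k1" (the pictures are not rectified: a ray, as slopes to the right and down, at radius r is drawn at 1 + k1 r^2 times it, then the intrinsics apply), "R" (3x3) and "t" (3): a world point X has camera coordinates R X + t. Camera axes: x right, y down, z forward; pixel columns grow to the right and rows downward; lengths in m; the calibration is good to about 2 mm. A picture is of the moment at which its call begins. There is no depth.
- job_done(): hands the job in; it is judged then, once.
Trained networks look in the newest picture that a camera, given by its name, has taken for a name from the list of things; names that differ only in an ending like _2 or _b are one class to them, and where a whole thing is asked for, a point or a joint stands for the part that bears it (a point fixed in the world has none). Each returns a list of dicts, best first, with "score" (0 to 1); they miss things now and then, are a little off and sometimes report something else, mostly with a low value. They report only what shows in the picture. A call takes as long as a camera call. They do not tell look-alikes from the thing itself.
- silhouettes(camera, thing): "region" (384x512 bool, what is visible of it) and "bbox" ([centre column, centre row, width, height] in pixels, round what is visible of it).
- spot_point(camera, thing): "xy" ([column, row] in pixels: a listed point, or the origin of a listed thing).
The state is a dict: "time_s": time; "q": joint angles; "dq": joint speeds; "tau": joint torques, N m; "ee_pos": TCP position; "tool_rot": TCP orientation; "wrist_force": force on the tool from outside, world axes, zero at the start; "wrist_torque": the same for the moment, N m; "finger_gap": finger opening in m; "finger_force": force on a finger pad.
Only numpy, scipy, OpenCV 4.12 (cv2) and the standard library are available. Lean on these libraries where they do the work, as an engineer would, in place of code of your own. Each camera call takes 0.05 s, during which the arm holds its last target. There are 200 camera calls.

## Working session

There is one attempt and no reset: what is moved stays moved. The work goes in short steps, Python scripts to look and compute and a shell command to move; the robot and the scene stay as the last step left them, time stands still between calls to the robot, and variables do not carry over. Pictures are saved under pics/ and viewed, at most 10 in all, crops included, and the job is handed in when it is done.

```bash
ls; mkdir -p pics
cat > h.py <<'E'
import numpy as np, cv2
from plant import env, grab_frame, job_done, silhouettes, spot_point
def ray(f,uv):
    K=np.array(f["intrinsics"]);k=f["k1"]
    d=np.array([(uv[0]-K[0,2])/K[0,0],(uv[1]-K[1,2])/K[1,1]]);s=d.copy()
    for _ in range(30): s=d/(1+k*(s@s))
    R=np.array(f["R"]);t=np.array(f["t"])
    v=R.T@np.array([s[0],s[1],1]);return -R.T@t,v/np.linalg.norm(v)
def onz(f,uv,z):
    c,v=ray(f,uv);return c+v*(z-c[2])/v[2]
def tri(obs):
    A=np.zeros((3,3));b=np.zeros(3)
    for f,uv in obs:
        c,v=ray(f,uv);P=np.eye(3)-np.outer(v,v);A+=P;b+=P@c
    X=np.linalg.solve(A,b)
    return X,[float(np.linalg.norm(np.cross(X-ray(f,uv)[0],ray(f,uv)[1]))) for f,uv in obs]
def proj(f,X):
    K=np.array(f["intrinsics"]);p=np.array(f["R"])@X+np.array(f["t"]);s=p[:2]/p[2];s=s*(1+f["k1"]*(s@s))
    return K[:2,:2]@s+K[:2,2]
E
cat > a.py <<'E'
from h import *
np.set_printoptions(precision=3,suppress=True)
F={n:grab_frame(n) for n in("scene","top")}
for n in F: cv2.imwrite(f"pics/{n}0.png",F[n]["img"][:,:,::-1])
for th in "dock filter_cube_centre stored_cube_centre gate_hinge thumb_pad latch_nose keeper_notch coverslip_box slide_carton objective_case".split():
    P={}
    for n in F:
        P[n]=spot_point(n,th); print(th,n,[(np.round(p["xy"]).tolist(),round(p["score"],2)) for p in P[n][:4]])
    for a in P["scene"][:3]:
        for b in P["top"][:3]:
            X,e=tri([(F["scene"],a["xy"]),(F["top"],b["xy"])])
            if max(e)<.008: print("   ",X,np.round(e,4))
cv2.imwrite("pics/both.png",np.hstack([cv2.resize(F[n]["img"],(800,600))[:,:,::-1] for n in F]))
o=env.get_obs();print(o["time_s"],o["ee_pos"],o["tool_rot"],o["finger_gap"])
E
python3 a.py
```

```text
pics
dock scene [([248.0, 216.0], 0.75)]
dock top [([252.0, 207.0], 0.84)]
    [0.506 0.018 0.002] [0.001 0.001]
filter_cube_centre scene [([200.0, 279.0], 0.93), ([324.0, 205.0], 0.66), ([270.0, 215.0], 0.51)]
filter_cube_centre top [([182.0, 236.0], 0.74), ([316.0, 240.0], 0.69), ([220.0, 201.0], 0.68), ([264.0, 217.0], 0.67)]
    [0.399 0.195 0.016] [0.006 0.006]
    [ 0.44  -0.169 -0.009] [0.001 0.001]
stored_cube_centre scene [([219.0, 202.0], 0.58)]
stored_cube_centre top [([240.0, 180.0], 0.61)]
    [0.571 0.062 0.019] [0.002 0.002]
gate_hinge scene [([215.0, 220.0], 0.56)]
gate_hinge top [([222.0, 200.0], 0.96)]
    [0.505 0.101 0.042] [0.005 0.005]
thumb_pad scene [([228.0, 237.0], 0.86)]
thumb_pad top [([216.0, 224.0], 0.67), ([200.0, 192.0], 0.27)]
    [0.437 0.104 0.053] [0.004 0.004]
latch_nose scene [([273.0, 266.0], 0.91)]
latch_nose top [([226.0, 271.0], 0.53)]
    [0.321 0.061 0.053] [0.005 0.005]
keeper_notch scene [([282.0, 194.0], 0.66), ([275.0, 270.0], 0.59)]
keeper_notch top [([284.0, 215.0], 0.5)]
    [ 0.488 -0.07   0.047] [0.001 0.001]
coverslip_box scene [([187.0, 234.0], 0.61)]
coverslip_box top [([200.0, 190.0], 0.63)]
    [0.531 0.167 0.009] [0.002 0.002]
slide_carton scene [([295.0, 178.0], 0.75)]
slide_carton top [([314.0, 205.0], 0.91)]
    [ 0.532 -0.146  0.026] [0.002 0.002]
objective_case scene [([373.0, 194.0], 0.9)]
objective_case top [([360.0, 260.0], 0.49)]
    [ 0.401 -0.297 -0.005] [0.002 0.002]
1.1 [0.167 0.602 0.405] [[-0.964  0.267 -0.   ]
 [ 0.267  0.964 -0.   ]
 [-0.    -0.    -1.   ]] 0.09188442522010756
```

Run:
```python
import cv2,numpy as np
a=cv2.imread("pics/scene0.png")[150:320,160:400];b=cv2.imread("pics/top0.png")[150:320,160:400]
cv2.imwrite("pics/s1.png",cv2.resize(a,None,fx=3.3,fy=3.3,interpolation=3));cv2.imwrite("pics/t1.png",cv2.resize(b,None,fx=3.3,fy=3.3,interpolation=3))
```

```text
(no output)
```

View pics/s1.png

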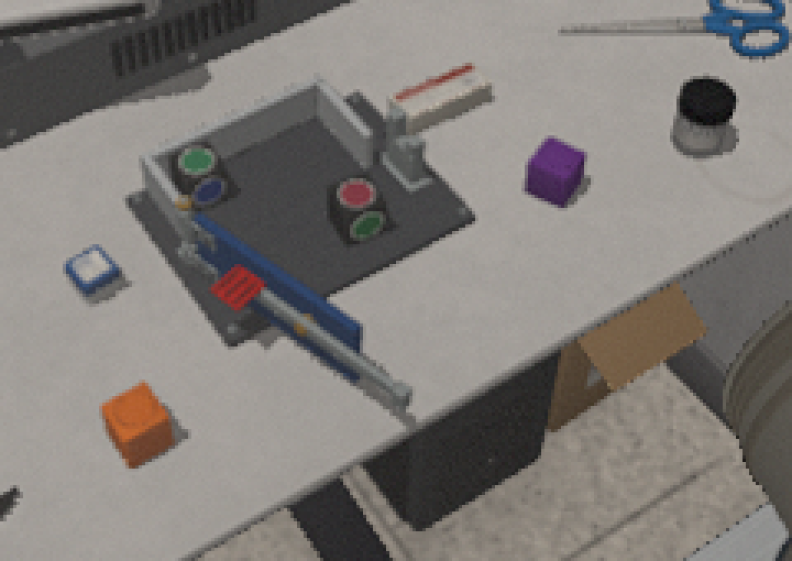

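View pics/t1.png

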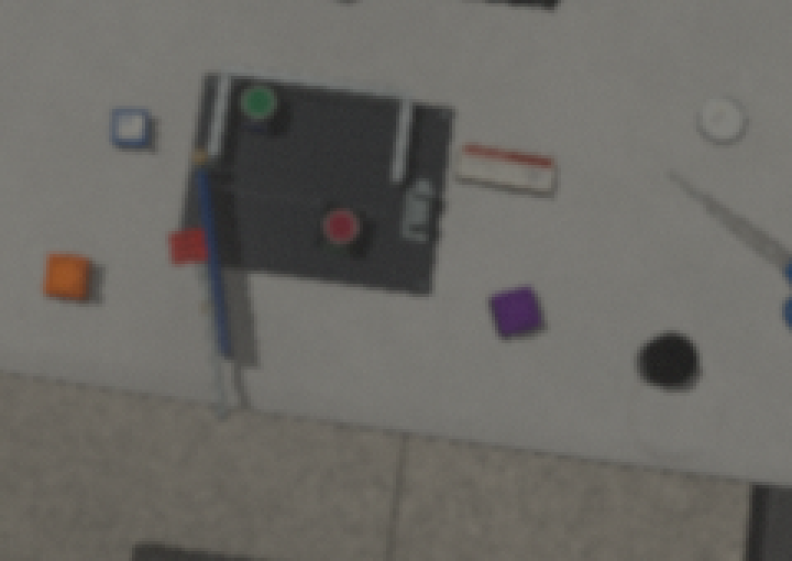

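```bash
cat > b.py <<'E'
from h import *
np.set_printoptions(precision=4,suppress=True)
F={n:grab_frame(n) for n in("scene","top")}
c=lambda u,v:(160+(u+.5)/3.3-.5,150+(v+.5)/3.3-.5)
T={"BL":(207,73),"BR":(454,107),"FR":(432,295)}
S={"FL":(232,346),"FR":(474,215),"L":(127,198)}
for n,D in(("top",T),("scene",S)):
    for k in D: print(n,k,onz(F[n],c(*D[k]),.008))
L=[spot_point(n,"filter_cube_centre") for n in F]
for a in L[0]:
    for b in L[1]:
        X,e=tri([(F["scene"],a["xy"]),(F["top"],b["xy"])])
        if max(e)<.008: print("cube",X,e,a["xy"],b["xy"])
print("reddisc z.043",onz(F["top"],c(342,226),.043),onz(F["scene"],c(357,193),.043),tri([(F["scene"],c(357,193)),(F["top"],c(342,226))]))
print("pad",tri([(F["scene"],c(240,287)),(F["top"],c(190,245))]))
print("hinge",tri([(F["scene"],c(184,204)),(F["top"],c(202,157))]))
print("gate free top",tri([(F["scene"],c(361,327)),(F["top"],c(226,353))]))
print("green stored",tri([(F["scene"],c(196,159)),(F["top"],c(258,101))]))
print("keeper",onz(F["top"],c(420,210),.05),"gatesil",[x["score"] for x in silhouettes("top","gate")])
E
python3 b.py
```

```text
top BL [0.5891 0.1128 0.008 ]
top BR [ 0.5906 -0.0967  0.008 ]
top FR [ 0.4309 -0.0992  0.008 ]
scene FL [0.4266 0.1131 0.008 ]
scene FR [ 0.4312 -0.0952  0.008 ]
scene L [0.5874 0.1136 0.008 ]
cube [0.3977 0.1935 0.0169] [0.001777093400651972, 0.0017770934006519656] [202.4, 278.5] [181.7, 235.2]
cube [ 0.4254 -0.1666  0.013 ] [0.0001531967259009204, 0.00015319672590092962] [327.9, 203.1] [315.2, 244.4]
cube [ 0.4791 -0.0236  0.0103] [0.0016153991272751136, 0.0016153991272751364] [268.7, 214.0] [265.0, 217.0]
reddisc z.043 [ 0.4708 -0.0183  0.043 ] [ 0.4707 -0.0175  0.043 ] (array([ 0.4711, -0.0181,  0.0422]), [0.0002691791385860867, 0.0002691791385860729])
pad (array([0.4359, 0.0985, 0.0531]), [0.0003458133139685842, 0.0003458133139687853])
hinge (array([0.5052, 0.1001, 0.0711]), [0.0013182448479361654, 0.0013182448479361634])
gate free top (array([0.3543, 0.0558, 0.0708]), [0.00024139799973544606, 0.0002413979997354533])
green stored (array([0.5626, 0.0641, 0.0443]), [4.2526434186146386e-05, 4.252643418610622e-05])
keeper [ 0.4916 -0.0782  0.05  ] gatesil [0.65]
```

The cube to stow is the black one with red top disc and green side disc, scene (268,213), top (264,218). It stands on the apron. The orange cube, scene (202,278), and the purple one, scene (328,203), are decoys, and the black cube with the green top in the bay is the stored one. The gate stands open about 73°.

```bash
python3 -m jog '[[[0.0105,-0.0258,-0.0044],0.68,0],[[0.0105,-0.0258,-0.0044],0.68,0],[[0.0105,-0.0258,-0.0044],0.68,0],[[0.0105,-0.0258,-0.0044],0.68,0],[[0.0105,-0.0258,-0.0044],0.68,0],[[0.0105,-0.0258,-0.0044],0.68,0],[[0.0105,-0.0258,-0.0044],0.68,0],[[0.0105,-0.0258,-0.0044],0.68,0],[[0.0105,-0.0258,-0.0044],0.68,0],[[0.0105,-0.0258,-0.0044],0.68,0],[[0.0105,-0.0258,-0.0044],0.68,0],[[0.0105,-0.0258,-0.0044],0.68,0]]' 20
python3 -m jog '[[[0.0105,-0.0258,-0.0044],0.68,0],[[0.0105,-0.0258,-0.0044],0.68,0],[[0.0105,-0.0258,-0.0044],0.68,0],[[0.0105,-0.0258,-0.0044],0.68,0],[[0.0105,-0.0258,-0.0044],0.68,0],[[0.0105,-0.0258,-0.0044],0.68,0],[[0.0105,-0.0258,-0.0044],0.68,0],[[0.0105,-0.0258,-0.0044],0.68,0],[[0.0105,-0.0258,-0.0044],0.68,0],[[0.0105,-0.0258,-0.0044],0.68,0],[[0.0105,-0.0258,-0.0044],0.68,0],[[0,0,0],0,0]]'
cat > w.py <<'E'
from h import *
import sys
np.set_printoptions(precision=4,suppress=True)
f=grab_frame("wrist");cv2.imwrite(f"pics/w{sys.argv[1]}.png",cv2.resize(f["img"][:,:,::-1],(768,576)))
for th in "filter_cube_centre stored_cube_centre thumb_pad gate_hinge latch_nose keeper_notch".split():
    z=dict(filter_cube_centre=.025,stored_cube_centre=.025,thumb_pad=.058,gate_hinge=.041,latch_nose=.042,keeper_notch=.04)[th]
    for p in spot_point("wrist",th)[:3]: print(th,np.round(p["xy"]),round(p["score"],2),onz(f,p["xy"],z))
o=env.get_obs();print(o["time_s"],o["ee_pos"],o["tool_rot"],o["finger_gap"],o["wrist_force"])
E
python3 w.py 1
```

```text
time_s: 2.35
ee_pos: [0.2934, 0.2914, 0.3519]
tool_rot: [[-0.992, 0.127, 0.0], [0.127, 0.992, 0.0], [-0.0, 0.0, -1.0]]
wrist_force: [1.0, -0.4, -0.5]
finger_gap: 0.0138
finger_force: 0.0
time_s: 3.35
ee_pos: [0.4102, 0.0058, 0.3033]
tool_rot: [[-1.0, -0.001, 0.001], [-0.001, 1.0, -0.001], [-0.001, -0.001, -1.0]]
wrist_force: [0.1, 0.2, 0.8]
finger_gap: 0.0006
finger_force: 0.0
filter_cube_centre [454. 176.] 0.89 [0.3998 0.1908 0.025 ]
filter_cube_centre [ 76. 203.] 0.73 [ 0.4264 -0.162   0.025 ]
filter_cube_centre [228. 246.] 0.65 [ 0.4702 -0.0189  0.025 ]
thumb_pad [371. 226.] 0.69 [0.4347 0.1036 0.058 ]
latch_nose [321.  96.] 0.94 [0.331  0.0587 0.042 ]
keeper_notch [370. 222.] 0.21 [0.4392 0.1097 0.04  ]
3.7 [0.4084 0.0096 0.3037] [[-1.     -0.0035  0.0002]
 [-0.0035  1.      0.0001]
 [-0.0002  0.0001 -1.    ]] 0.0005803528715868781 [ 0.3324 -0.6348  0.0056]
```

View pics/w1.png

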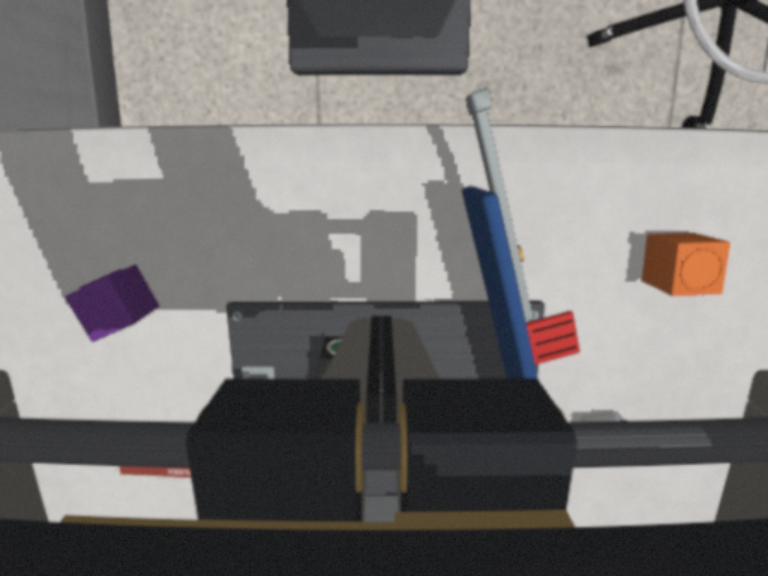

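The wrist view shows the cube's green disc at about (335,347), just ahead of the closed fingers. The gate and red pad are on the right, and the latch nose is at (480,100). All of it agrees with the measured positions, so I'll descend in front of the cube.

```bash
python3 -m jog '[[[0,-0.0036,-0.0117],0.05,0],[[0,-0.0036,-0.0117],0.05,0],[[0,-0.0036,-0.0117],0.05,0],[[0,-0.0036,-0.0117],0.05,0],[[0,-0.0036,-0.0117],0.05,0],[[0,-0.0036,-0.0117],0.05,0],[[0,-0.0036,-0.0117],0.05,0],[[0,-0.0036,-0.0117],0.05,0],[[0,0,0],0,0],[[0,0,0],0,0]]'
python3 -m jog '[[[0.008,0,0],0,0],[[0.008,0,0],0,0],[[0.008,0,0],0,0],[[0.008,0,0],0,0],[[0.008,0,0],0,0],[[0.008,0,0],0,0],[[0,0,0],0,0]]'
python3 - <<'E'
from h import *
np.set_printoptions(precision=4,suppress=True)
for n in("scene","top"):
    f=grab_frame(n);cv2.imwrite(f"pics/{n}2.png",cv2.resize(f["img"][150:290,180:360,::-1],(720,560)))
    print(n,[(p["xy"],p["score"],onz(f,p["xy"],.025)) for p in spot_point(n,"filter_cube_centre")])
E
```

```text
time_s: 4.53
ee_pos: [0.4084, -0.0195, 0.2098]
tool_rot: [[-1.0, -0.01, -0.001], [-0.01, 1.0, 0.0], [0.001, 0.0, -1.0]]
wrist_force: [0.1, 1.0, 0.3]
finger_gap: 0.0006
finger_force: 0.0
time_s: 5.12
ee_pos: [0.4586, -0.02, 0.2101]
tool_rot: [[-1.0, -0.009, 0.002], [-0.009, 1.0, -0.0], [-0.002, -0.0, -1.0]]
wrist_force: [0.2, -0.1, 0.6]
finger_gap: 0.0004
finger_force: 0.0
scene [([202.0, 280.6], 0.75, array([0.3898, 0.1993, 0.025 ])), ([267.4, 211.3], 0.48, array([ 0.4762, -0.0198,  0.025 ]))]
top [([200.5, 190.2], 0.62, array([0.5248, 0.1616, 0.025 ])), ([237.8, 177.9], 0.57, array([0.5738, 0.0665, 0.025 ])), ([315.6, 245.3], 0.55, array([ 0.4217, -0.1665,  0.025 ])), ([179.6, 236.2], 0.53, array([0.3923, 0.1957, 0.025 ]))]
```

View pics/scene2.png

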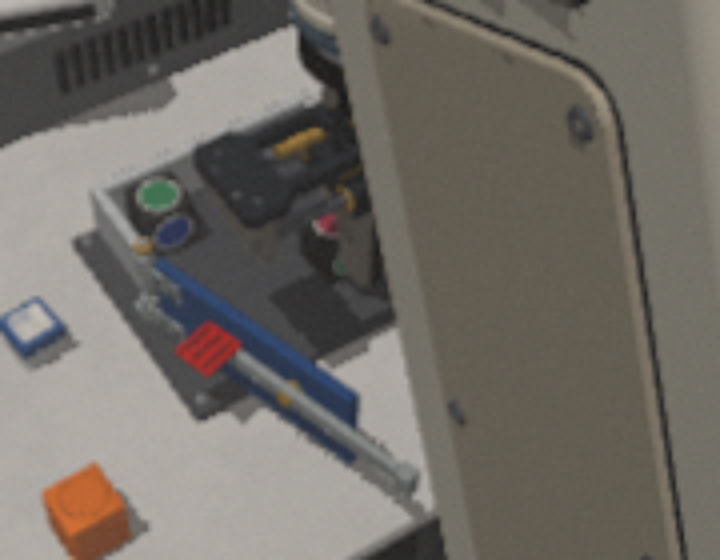

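The fingers are on the cube's front face and it stays upright: red disc at about (325,222), stored cube untouched. I'll keep pushing.

```bash
python3 -m jog '[[[0.006,0,0],0,0],[[0.006,0,0],0,0],[[0.006,0,0],0,0],[[0.006,0,0],0,0],[[0.006,0,0],0,0],[[0.006,0,0],0,0],[[0.006,0,0],0,0],[[0.006,0,0],0,0],[[0.006,0,0],0,0],[[0.006,0,0],0,0],[[0.006,0,0],0,0],[[0.002,0,0],0,0]]'
python3 -m jog '[[[0.002,0,0],0,0],[[0.002,0,0],0,0],[[0.002,0,0],0,0]]'
```

```text
time_s: 6.32
ee_pos: [0.5257, -0.02, 0.21]
tool_rot: [[-1.0, -0.009, 0.001], [-0.009, 1.0, -0.0], [-0.001, -0.0, -1.0]]
wrist_force: [0.6, -0.3, 0.7]
finger_gap: 0.0006
finger_force: 0.1
time_s: 6.57
ee_pos: [0.5306, -0.02, 0.2098]
tool_rot: [[-1.0, -0.009, -0.001], [-0.009, 1.0, 0.0], [0.001, 0.0, -1.0]]
wrist_force: [-1.0, -0.2, 0.3]
finger_gap: 0.0005
finger_force: 0.2
```

```bash
python3 -m jog '[[[0.002,0,0],0,0],[[0.002,0,0],0,0],[[0,0,0],0,0]]'
python3 -m jog '[[[0.0015,0,0],0,0],[[0.0015,0,0],0,0],[[0,0,0],0,0]]'
python3 -m jog '[[[0.0015,0,0],0,0],[[0,0,0],0,0]]'
```

```text
time_s: 6.82
ee_pos: [0.5351, -0.02, 0.21]
tool_rot: [[-1.0, -0.009, 0.001], [-0.009, 1.0, -0.0], [-0.001, -0.0, -1.0]]
wrist_force: [-0.3, -0.2, 0.9]
finger_gap: 0.0004
finger_force: 0.0
time_s: 7.07
ee_pos: [0.538, -0.02, 0.2099]
tool_rot: [[-1.0, -0.009, 0.0], [-0.009, 1.0, -0.0], [-0.0, -0.0, -1.0]]
wrist_force: [0.0, 0.6, -0.5]
finger_gap: 0.0004
finger_force: 0.1
time_s: 7.23
ee_pos: [0.5392, -0.0199, 0.2098]
tool_rot: [[-1.0, -0.009, -0.0], [-0.009, 1.0, 0.0], [0.0, 0.0, -1.0]]
wrist_force: [-0.5, 0.9, 0.3]
finger_gap: 0.0006
finger_force: 0.3
```

```bash
python3 -m jog '[[[0.0015,0,0],0,0],[[0.0015,0,0],0,0],[[0,0,0],0,0]]'
python3 - <<'E'
from h import *
np.set_printoptions(precision=4,suppress=True)
for n in("scene","top"):
    f=grab_frame(n);cv2.imwrite(f"pics/{n}3.png",cv2.resize(f["img"][150:260,190:350,::-1],(800,550),interpolation=3))
    for t in("filter_cube_centre","stored_cube_centre"): print(n,t,[(p["xy"],p["score"],onz(f,p["xy"],.025)) for p in spot_point(n,t)])
E
```

```text
time_s: 7.48
ee_pos: [0.5404, -0.0199, 0.2095]
tool_rot: [[-1.0, -0.009, -0.006], [-0.009, 1.0, 0.0], [0.006, 0.0, -1.0]]
wrist_force: [-9.9, 0.0, 8.6]
finger_gap: 0.0002
finger_force: 4.8
scene filter_cube_centre [([201.1, 278.9], 0.74, array([0.3945, 0.199 , 0.025 ])), ([247.4, 191.1], 0.54, array([ 0.5608, -0.0145,  0.025 ]))]
scene stored_cube_centre [([218.1, 203.1], 0.56, array([0.5651, 0.0674, 0.025 ]))]
top filter_cube_centre [([314.9, 242.4], 0.53, array([ 0.4291, -0.1637,  0.025 ]))]
top stored_cube_centre []
```

View pics/scene3.png

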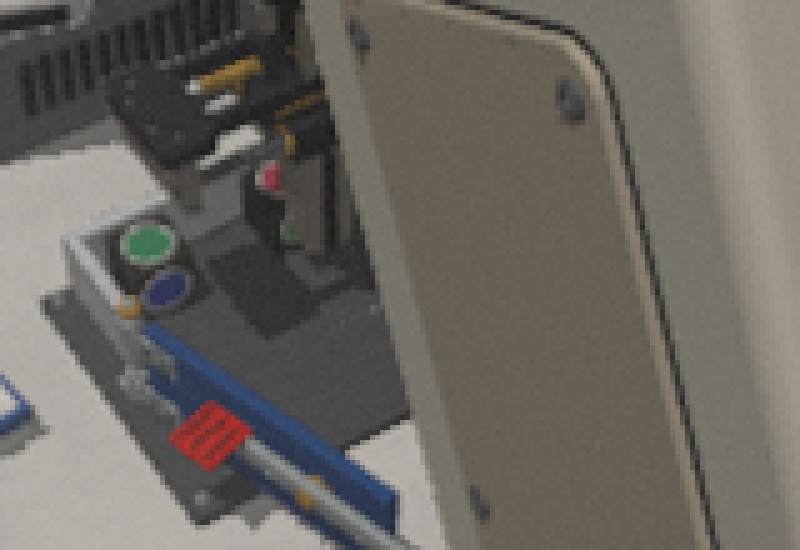

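The cube is upright against the back wall: contact force 10 N, red disc at about (270,178). The stored cube is in place. I'll retract and go to the gate's outer side.

```bash
python3 -m jog '[[[-0.005,0,0],0,0],[[-0.01,0,0],0,0],[[-0.015,0,0],0,0],[[0,0,0.02],0,0],[[0,0,0.025],0,0],[[0,0,0.03],0,0],[[0,0,0.025],0,0]]'
python3 -m jog '[[[-0.0072,0.0118,0],-6.74,0],[[-0.0072,0.0118,0],-6.74,0],[[-0.0072,0.0118,0],-6.74,0],[[-0.0072,0.0118,0],-6.74,0],[[-0.0072,0.0118,0],-6.74,0],[[-0.0072,0.0118,0],-6.74,0],[[-0.0072,0.0118,0],-6.74,0],[[-0.0072,0.0118,0],-6.74,0],[[-0.0072,0.0118,0],-6.74,0],[[-0.0072,0.0118,0],-6.74,0],[[-0.0072,0.0118,0],-6.74,0],[[0,0,0],0,0]]'
python3 w.py 2
python3 - <<'E'
from h import *
np.set_printoptions(precision=4,suppress=True)
f=grab_frame("top");cv2.imwrite("pics/top4.png",cv2.resize(f["img"][150:290,180:340,::-1],(640,560),interpolation=3))
for t in("filter_cube_centre","stored_cube_centre"): print(t,[(p["xy"],p["score"],onz(f,p["xy"],.025)) for p in spot_point("top",t)])
E
```

```text
time_s: 8.37
ee_pos: [0.5117, -0.02, 0.3113]
tool_rot: [[-1.0, -0.009, 0.001], [-0.009, 1.0, -0.0], [-0.001, -0.0, -1.0]]
wrist_force: [0.5, -1.0, -0.3]
finger_gap: 0.0003
finger_force: 0.0
time_s: 9.37
ee_pos: [0.4316, 0.1109, 0.3098]
tool_rot: [[-0.277, 0.961, -0.0], [0.961, 0.277, 0.0], [0.0, -0.0, -1.0]]
wrist_force: [-0.5, -0.2, -0.9]
finger_gap: 0.0003
finger_force: 0.0
filter_cube_centre [246.  84.] 0.74 [0.3997 0.1958 0.025 ]
stored_cube_centre [360. 262.] 0.8 [0.5569 0.0637 0.025 ]
stored_cube_centre [132. 210.] 0.34 [0.3256 0.055  0.025 ]
thumb_pad [255. 209.] 0.74 [0.4362 0.0997 0.058 ]
gate_hinge [329. 220.] 0.8 [0.5049 0.1023 0.041 ]
latch_nose [131. 214.] 0.69 [0.3307 0.0582 0.042 ]
9.7167 [0.4333 0.1094 0.3099] [[-0.283   0.9591  0.0003]
 [ 0.9591  0.283  -0.    ]
 [-0.0001  0.0002 -1.    ]] 0.0003408670243188424 [-0.3169 -0.1887 -0.1168]
filter_cube_centre [([267.4, 185.9], 0.68, array([ 0.5635, -0.0166,  0.025 ])), ([315.7, 246.2], 0.66, array([ 0.4193, -0.1671,  0.025 ])), ([181.4, 233.6], 0.62, array([0.4   , 0.1922, 0.025 ]))]
stored_cube_centre [([240.8, 182.4], 0.74, array([0.5625, 0.0565, 0.025 ]))]
```

View pics/w2.png

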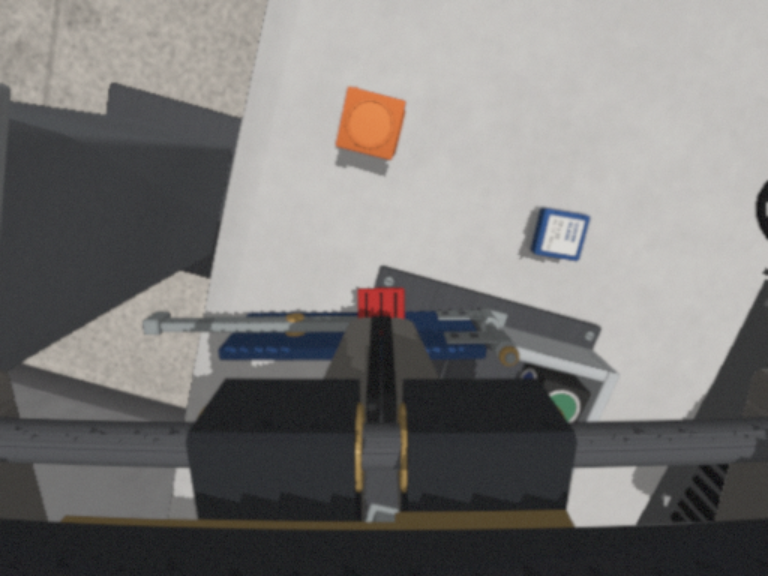

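The fingers are parallel to the gate, above and outside it, centred on the red pad at (381,302). The cube is home and the stored cube has not moved. Next I'll work out the arc.

```bash
python3 - <<'E'
import numpy as np
H=np.array([.505,.1005])
def P(t,n,r=.067):
    t=np.radians(t);return H+r*np.array([-np.sin(t),-np.cos(t)])+n*np.array([-np.cos(t),np.sin(t)])
p=np.array([.4333,.1094])
for t,n in [(73.6,.016)]+[(73.6-6*k,.013) for k in range(1,11)]+[(13.6-3*k,.013) for k in range(1,6)]:
    q=P(t,n);print(t,np.round(q-p,4),np.round(q,4));p=q
E
python3 -m jog '[[[0,0,-0.014],0,0],[[0,0,-0.014],0,0],[[0,0,-0.014],0,0],[[0,0,-0.014],0,0],[[0,0,0],0,0]]'
```

```text
73.6 [ 0.0029 -0.0125] [0.4362 0.0969]
67.6 [ 0.0019 -0.0099] [0.4381 0.087 ]
61.599999999999994 [ 0.0018 -0.0069] [0.4399 0.0801]
55.599999999999994 [ 0.0025 -0.0067] [0.4424 0.0734]
49.599999999999994 [ 0.0032 -0.0064] [0.4456 0.067 ]
43.599999999999994 [ 0.0038 -0.006 ] [0.4494 0.0609]
37.599999999999994 [ 0.0044 -0.0056] [0.4538 0.0553]
31.599999999999994 [ 0.005  -0.0051] [0.4588 0.0502]
25.599999999999994 [ 0.0055 -0.0046] [0.4643 0.0457]
19.599999999999994 [ 0.006 -0.004] [0.4703 0.0417]
13.599999999999994 [ 0.0063 -0.0033] [0.4766 0.0384]
10.6 [ 0.0033 -0.0014] [0.4799 0.037 ]
7.6 [ 0.0034 -0.0012] [0.4833 0.0358]
4.6 [ 0.0034 -0.001 ] [0.4867 0.0348]
1.5999999999999996 [ 0.0035 -0.0009] [0.4901 0.0339]
-1.4000000000000004 [ 0.0035 -0.0007] [0.4936 0.0332]
time_s: 10.28
ee_pos: [0.4322, 0.1095, 0.252]
tool_rot: [[-0.282, 0.959, -0.003], [0.959, 0.282, -0.001], [0.0, -0.003, -1.0]]
wrist_force: [0.1, -0.2, -0.2]
finger_gap: 0.0005
finger_force: 0.0
```

```bash
python3 -m jog '[[[0.002,-0.0062,0.001],0,0],[[0.002,-0.0062,0],0,0],[[0.001,-0.005,0],3,0],[[0.001,-0.005,0],3,0],[[0.0009,-0.0035,0],3,0],[[0.0009,-0.0035,0],3,0],[[0.0012,-0.0034,0],3,0],[[0.0013,-0.0034,0],3,0],[[0.0016,-0.0032,0],3,0],[[0.0016,-0.0032,0],3,0],[[0.0019,-0.003,0],3,0],[[0.0019,-0.003,0],3,0]]'
python3 -m jog '[[[0.0022,-0.0028,0],3,0],[[0.0022,-0.0028,0],3,0],[[0.0025,-0.0026,0],3,0],[[0.0025,-0.0026,0],3,0],[[0.0027,-0.0023,0],3,0],[[0.0028,-0.0023,0],3,0],[[0.003,-0.002,0],3,0],[[0.003,-0.002,0],3,0],[[0.0031,-0.0017,0],3,0],[[0.0032,-0.0016,0],3,0],[[0,0,0],0,0]]'
cat > g.py <<'E'
from h import *
import sys
np.set_printoptions(precision=4,suppress=True)
o=env.get_obs();print(o["time_s"],o["ee_pos"],o["tool_rot"][:,1],o["wrist_force"])
im=[]
for n in("scene","top","wrist"):
    f=grab_frame(n)
    im.append(cv2.resize(f["img"][165:285,195:345] if n!="wrist" else f["img"][100:340,100:400],(400,300),interpolation=3))
    for t,z in(("latch_nose",.042),("thumb_pad",.05)): print(n,t,[(np.round(p["xy"]),round(p["score"],2),onz(f,p["xy"],z)) for p in spot_point(n,t)[:1]])
im.append(np.zeros_like(im[0]))
cv2.imwrite(f"pics/g{sys.argv[1]}.png",np.vstack([np.hstack(im[:2]),np.hstack(im[2:])])[:,:,::-1])
E
python3 g.py 1
```

```text
time_s: 11.28
ee_pos: [0.451, 0.0605, 0.256]
tool_rot: [[-0.726, 0.688, 0.002], [0.688, 0.726, 0.0], [-0.001, 0.002, -1.0]]
wrist_force: [-0.6, 0.9, 0.8]
finger_gap: 0.0004
finger_force: 0.2
time_s: 12.2
ee_pos: [0.4785, 0.0378, 0.256]
tool_rot: [[-0.972, 0.234, 0.002], [0.234, 0.972, 0.0], [-0.002, 0.001, -1.0]]
wrist_force: [-0.3, 0.6, 0.3]
finger_gap: 0.0004
finger_force: 0.0
12.2 [0.4785 0.0378 0.256 ] [0.2335 0.9723 0.0006] [-0.3166  0.5899  0.3019]
scene latch_nose []
scene thumb_pad [(array([245., 214.]), 0.6, array([0.4801, 0.0388, 0.05  ]))]
top latch_nose [(array([287., 225.]), 0.62, array([ 0.4631, -0.0836,  0.042 ]))]
top thumb_pad []
wrist latch_nose [(array([102., 240.]), 0.65, array([ 0.4723, -0.0744,  0.042 ]))]
wrist thumb_pad [(array([252., 217.]), 0.7, array([0.478 , 0.0373, 0.05  ]))]
```

View pics/g1.png

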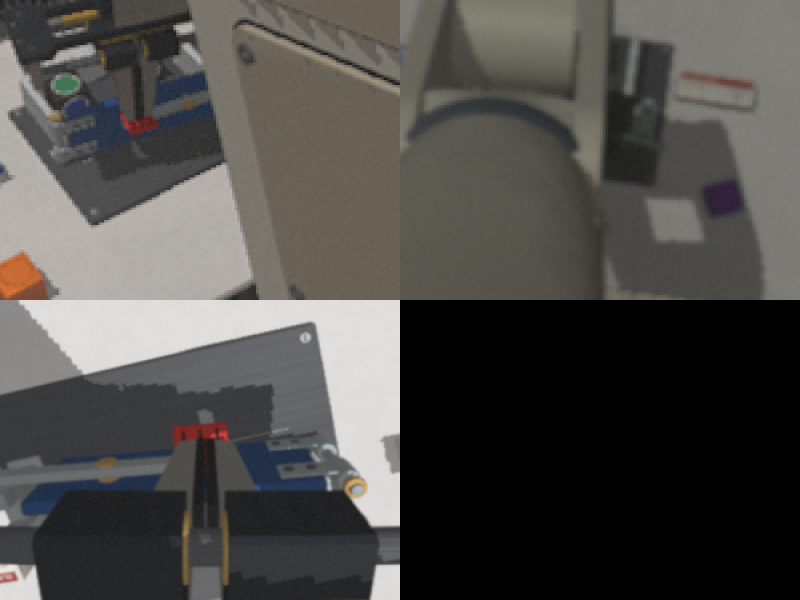

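The gate has coasted to roughly 7–9°, about 4° ahead of the fingers, which sit over the red pad at (200,435) in the wrist panel. Now I'll align and press the pad about 12.5 mm.

```bash
python3 -m jog '[[[0,0,-0.005],2,0],[[0,0,-0.005],2,0],[[0,0,-0.005],0,0],[[0,0,-0.0055],0,0],[[0,0,0],0,0]]'; python3 g.py 2
```

```text
time_s: 13.07
ee_pos: [0.4772, 0.0385, 0.2335]
tool_rot: [[-0.986, 0.168, -0.001], [0.168, 0.986, -0.0], [0.001, -0.0, -1.0]]
wrist_force: [0.6, 1.4, 1.1]
finger_gap: 0.0001
finger_force: 0.5
13.0667 [0.4772 0.0385 0.2335] [ 0.1681  0.9858 -0.0003] [0.5711 1.4055 1.0832]
scene latch_nose []
scene thumb_pad []
top latch_nose [(array([283., 221.]), 0.58, array([ 0.4704, -0.0722,  0.042 ]))]
top thumb_pad []
wrist latch_nose [(array([ 67., 255.]), 0.76, array([ 0.4799, -0.0883,  0.042 ]))]
wrist thumb_pad [(array([256., 220.]), 0.76, array([0.472 , 0.0406, 0.05  ]))]
```

View pics/g2.png

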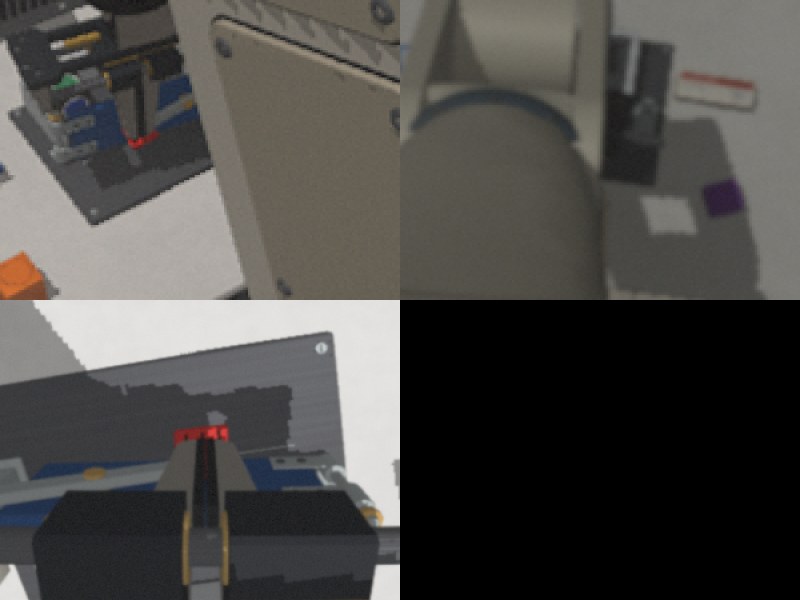

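The scene panel shows the bar tilted up and the pad down about 14 mm. Next I'll push the gate shut with the pad held.

```bash
python3 -m jog '[[[0.003,-0.001,0.0005],1.8,0],[[0.003,-0.001,0.0005],1.8,0],[[0.003,-0.001,0],1.8,0],[[0.003,-0.001,0],1.8,0],[[0.002,-0.0005,0],1.8,0],[[0,0,0],0,0]]'; python3 -m jog '[[[0.0015,0,0],0,0],[[0.001,0,0],0,0],[[0,0,0],0,0]]'
```

```text
time_s: 14.02
ee_pos: [0.4915, 0.034, 0.2354]
tool_rot: [[-1.0, 0.01, -0.001], [0.01, 1.0, 0.0], [0.001, 0.0, -1.0]]
wrist_force: [-2.7, 0.3, 2.0]
finger_gap: 0.0005
finger_force: 1.3
time_s: 14.27
ee_pos: [0.4923, 0.034, 0.2351]
tool_rot: [[-1.0, 0.012, -0.005], [0.012, 1.0, -0.0], [0.005, -0.0, -1.0]]
wrist_force: [-10.1, 0.3, 8.8]
finger_gap: 0.0004
finger_force: 5.1
```

Firm stop at about 10 N with n≈12.7 mm matches a shut gate. I'll release by straight lift.

```bash
python3 -m jog '[[[-0.0015,0,0],0,0],[[0,0,0.005],0,0],[[0,0,0.005],0,0],[[0,0,0.005],0,0],[[0,0,0.005],0,0],[[0,0,0],0,0]]'; python3 -m jog '[[[-0.004,0,0.02],0,0],[[-0.01,0,0.03],0,0],[[-0.01,0,0.03],0,0],[[-0.01,0,0.03],0,0],[[0,0.03,0.02],0,0],[[0,0.04,0],0,0],[[0,0.04,0],0,0],[[0,0.04,0],0,0],[[0,0.04,0],0,0],[[0,0.04,0],0,0],[[0,0.04,0],0,0],[[0,0,0],0,0]]'
python3 - <<'E'
from h import *
np.set_printoptions(precision=4,suppress=True)
im=[]
for n in("scene","top"):
    f=grab_frame(n);im.append(cv2.resize(f["img"][155:245,200:320],(400,300),interpolation=3) if n=="top" else cv2.resize(f["img"][160:260,190:323],(400,300),interpolation=3))
    for t,z in(("latch_nose",.042),("thumb_pad",.058),("filter_cube_centre",.025),("stored_cube_centre",.025)): print(n,t,[(np.round(p["xy"]),round(p["score"],2),onz(f,p["xy"],z)) for p in spot_point(n,t)[:4]])
cv2.imwrite("pics/fin.png",np.hstack(im)[:,:,::-1])
print(env.get_obs()["ee_pos"],env.get_obs()["time_s"])
E
```

```text
time_s: 14.77
ee_pos: [0.4919, 0.034, 0.256]
tool_rot: [[-1.0, 0.011, -0.002], [0.011, 1.0, -0.0], [0.002, -0.0, -1.0]]
wrist_force: [-6.9, -0.3, 2.4]
finger_gap: 0.0005
finger_force: 3.3
time_s: 15.77
ee_pos: [0.4591, 0.3101, 0.3869]
tool_rot: [[-1.0, 0.008, 0.004], [0.008, 1.0, 0.005], [-0.004, 0.005, -1.0]]
wrist_force: [-1.4, -0.3, -0.3]
finger_gap: 0.0002
finger_force: 0.0
scene latch_nose [(array([282., 193.]), 0.65, array([ 0.4931, -0.0747,  0.042 ])), (array([282., 193.]), 0.58, array([ 0.4947, -0.0736,  0.042 ]))]
scene thumb_pad [(array([244., 211.]), 0.75, array([0.4827, 0.0414, 0.058 ]))]
scene filter_cube_centre [(array([198., 280.]), 0.91, array([0.396 , 0.2044, 0.025 ])), (array([249., 190.]), 0.74, array([ 0.56  , -0.0196,  0.025 ])), (array([327., 202.]), 0.68, array([ 0.4224, -0.1609,  0.025 ]))]
scene stored_cube_centre [(array([220., 201.]), 0.61, array([0.5684, 0.0614, 0.025 ]))]
top latch_nose [(array([286., 214.]), 0.77, array([ 0.4909, -0.0769,  0.042 ]))]
top thumb_pad [(array([247., 207.]), 0.5, array([0.4913, 0.0279, 0.058 ]))]
top filter_cube_centre [(array([317., 244.]), 0.63, array([ 0.4258, -0.1709,  0.025 ])), (array([271., 183.]), 0.62, array([ 0.5726, -0.0242,  0.025 ]))]
top stored_cube_centre [(array([239., 181.]), 0.75, array([0.5656, 0.0608, 0.025 ]))]
[0.4587 0.3032 0.3856] 16.2667
```

View pics/fin.png

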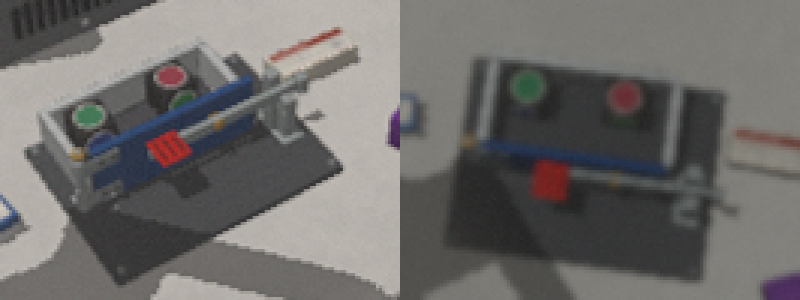

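Run:
```python
from h import *
np.set_printoptions(precision=4,suppress=True)
F={n:grab_frame(n) for n in("scene","top")}
im=cv2.resize(F["scene"]["img"][160:235,225:325],(800,600),interpolation=3)[:,:,::-1].copy()
y=np.radians(.7);R=np.array([[np.cos(y),-np.sin(y)],[np.sin(y),np.cos(y)]]);O=np.array([.505,.0175])
# bar centreline top: dock x -.010, y=.083-s, z=.051 + (s-118)*sin(lift)
for lift,col in((0,(0,255,0)),(.17,(0,0,255))):
    pts=[]
    for s in(.068,.118,.179,.188):
        q=O+R@np.array([-.009,.083-s]);X=np.array([*q,.054+(s-.118)*np.sin(lift)])
        u=proj(F["scene"],X);pts.append(((u-[225,160]+.5)*8-.5).astype(int))
    for p in pts: cv2.circle(im,tuple(map(int,p)),4,col,1)
cv2.imwrite("pics/nose.png",im)
a=[spot_point(n,"latch_nose")[0]["xy"] for n in F]
print(tri(list(zip(F.values(),a))))
```

```text
(array([ 0.4934, -0.0829,  0.0422]), [0.0020094675128677257, 0.0020094675128677197])
```

View pics/nose.png

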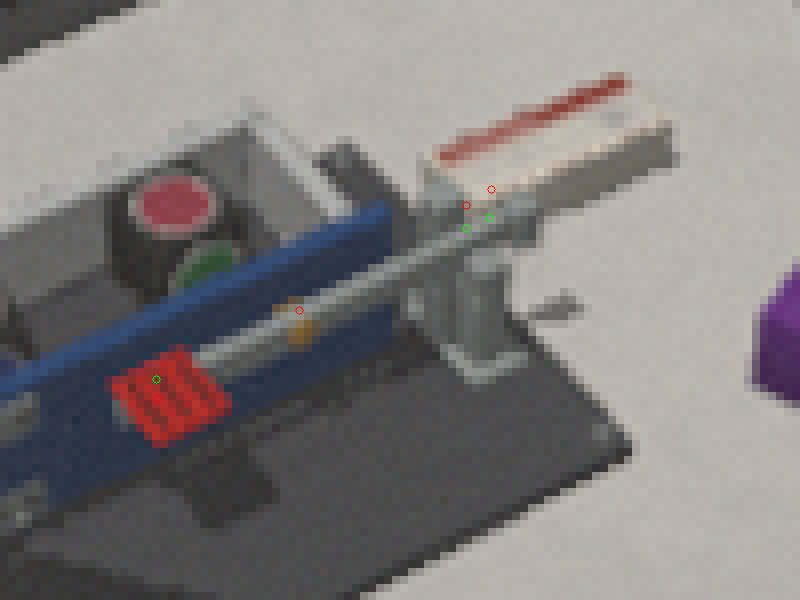

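The bar lies along the green (level) markers, at (467,228) and (489,217), behind the front tooth. Nose height triangulates to 42 mm, as it should when seated. The cube stands at the back wall. Handing in.

```bash
python3 -c "
from plant import job_done
print(job_done())"
```

```text
the job is handed in; nothing more can be done
None
```

I handed the job in at about 16 s of the 45 s allowed; `job_done()` gave no verdict. In the last pictures the filter cube stood upright at the back wall, the gate was shut with the bar in the notch (nose measured at 42 mm), and the stored cube and the slide carton looked unmoved; I did not re-measure the coverslip box or objective case at the end.

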